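# Brush out a clamped strainer cup

## Task

Push the clamp lever into its middle notch so that its dog holds the steel cup down, then take the long brush out of its stand and scrub the inside of the cup with three full strokes: each time go gently down until the tuft at the brush's end gives a good 3 mm against the strainer plate hidden in the cup (feel for it), then draw back up until the brush's end is at the cup's mouth. Put the brush back in its stand, head down, let go, leave the cup clamped in its nest and everything else where it was.

Things in the scene. Friction and masses are not known exactly. Their poses are not given: they have to be found in the camera images.
- fixture: aluminium holding fixture, fixed to the table: base plate 90 x 175 x 12 mm with a nest collar (outer diameter 66 mm, 28 mm high over all) for the cup. Origin on the table right under the nest's centre; its y axis points from the nest to the clamp's pillar (dark steel, 91 mm tall), base plate from y = -45 to +130 mm.
- nest (a point): centre of the nest floor on which the cup stands, 12 mm above the table; axes as the fixture's
- clamp_pivot (a point): point on the clamp lever's vertical pivot axis, 105 mm above the table, 54 mm from the nest centre along the fixture's y
- clamp (a joint): angle of the flat dark steel clamp lever, rad, counterclockwise from above. Sprung notches: 0 (parked, as found, arm swung to the fixture's +x), 0.65 (middle, marked by an upright rib: arm along the fixture's +y, the dog at its other end 1.5 mm over the cup's rim), 1.30 (parked, other side). About 6 N at the knob to leave a notch, then it snaps into the next. Arm's top 112 mm above the table.
- clamp_knob (a point): middle of the free part of the upright black knob (diameter 15 mm, from 112 to 140 mm above the table) at the end of the clamp lever's arm, 65 mm from the pivot axis; this point is 128 mm above the table
- cup: loose plain steel cup, outer diameter 52, bore 38, 90 mm tall, 0.2 to 0.33 kg, upright in the nest. A dark strainer plate is wedged in the bore, its upper face anywhere from 11 to 43 mm above the cup's underside; no measurement gives it. Unclamped, the cup may rise with the brush. Origin: centre of the underside; z up its axis.
- cup_mouth (a point): centre of the cup's mouth, level with its rim
- brush: long round brush, 165 mm, 0.1 kg, head down in the stand. Origin: free end of its relaxed end tuft; z towards the handle. Springy tuft (18 mm across) at z = 0 to 14 mm; springy side bristles 40 mm across at z = 28 to 63 mm, rubbing in the 38 mm bore with about 2 to 6 N; steel shaft 7 mm; round wooden handle 16 mm across at z = 107 to 165 mm.
- brush_grip (a point): point on the brush's axis, 140 mm from its end, at the place to grip the handle
- tuft (a joint): how far the brush's end tuft is pushed in along the brush, m: 0 relaxed, 0.012 fully pressed; spring of about 0.7 N/mm with 1 N preload
- stand: grey plastic brush stand, fixed: foot 85 x 85 x 8 mm and an upright tube of outer diameter 57 mm, bore 47 mm, its rim 76 mm and its inner floor 12 mm above the table. Origin: centre of the underside.
- vial: bystander: glass vial with a blue cap, 36 mm across, 67 mm tall, origin centre of underside
- fork: bystander: black fork clamp, 65 x 32 x 10 mm, lying flat, origin centre of underside

How it is judged:
By the outcome, as a careful person would: the job done as asked, in the order asked, and still so for the second after the job is handed in, with the robot touching nothing.
It also fails if it takes over 67 s, if anything falls off the work surface, if the arm or the gripper's body presses on something with over 40 N, if the wrist force passes 120 N, or if a joint passes its speed limit or range.

## Robot

A 7-joint arm with a two-finger parallel gripper is mounted at the origin on a cart in front of the work surface, level with it; the furniture and walls round the work are solid. World frame = base frame: x ahead of the robot, y to its left, z up, the work surface at z = 0. Lengths are in m, angles in rad, forces in N, time in s.
With the tool pointing down it reaches from about 0.35 to 0.9 m from the base axis. Payload 8.1 kg.
Tool frame: the origin (TCP) lies midway between the tips of the shut fingers; the grasp point (between the pads) lies 19 mm behind it; z points along the fingers, y is the line along which they close (so a half turn about z gives the same grasp; the last joint's range is limited). The gripper opens to 92 mm and grips with 3 to 60 N. Pads are 19 mm wide; open, the fingers measure 130 mm over their backs; the gripper's body (75 mm by 190 mm) begins 47 mm behind the grasp point.
Start: joints at [-1.438, 0.434, 0.025, 1.573, -0.012, 1.134, -0.075], TCP at [0.146, 0.608, 0.227] pointing down, gripper open.
Joint ranges: [-2.62, 2.62], [-0.44, 2.09], [-1.27, 1.32], [0.08, 2.57], [-1.32, 4.46], [0.12, 2], [-2.74, 2.74]. Speed limits (rad/s): [2.22, 2.22, 3.01, 3.01, 3.14, 3.14, 3.14].

## Interface

Orientations are given as a rotation vector (axis times angle).
In Python, from cell import observe, cams, job gives the robot as it stands. The module is installed in compiled form; this text tells all that it offers.
- The arm moves only by the tool step_arm, never from a script. Its argument "steps" is a list of rows, each a list of 6 numbers: the shift along the world's x, y, z in mm, then the turn, a rotation vector about the world's x, y, z in rad. In form: [[dx, dy, dz, rx, ry, rz], ...]. A call has 1 to 20 rows; each row shifts and turns the commanded pose from where the row before left it; what a row does not reach is not made up. A row lasts 1/12 s, in which the tool goes at most 41.7 mm and 7.16 degrees, less where a joint would pass 70% of its speed; a pose out of reach is approached as far as the arm can. A call with a gripper value outside its range is refused whole. "gripper" is the opening, from 0 (shut) to 1 (fully open), set as the call begins (left out, the last holds). The fingers move at their own pace and stop on an object; "force" is the grip in N (left out, the last holds). Time passes only in rows, so rows that do not move let the fingers close. It gives the time, the measured TCP pose, the force, the opening and the grip force at its end, in the units of the state.
- observe(): the state, without advancing time (a new reading comes with each control period).
- cams.get_image(name): name is "scene" or "top"; returns the picture (420x560x3 uint8, red, green, blue); there is no depth.
- cams.get_calibration(name): a dict with "fov_y" (degrees; the focal length in pixels is half the picture's height over the tangent of half this angle, whatever the lens; pixels are square), "cx", "cy" (the principal point, pixels), "world_to_cam" (4x4, takes a point from world to camera coordinates). Camera axes: x right, y up, looking along -z (the intrinsics and any distortion apply to the point x, -y, -z); pixel columns grow to the right and rows downward; lengths in m; the calibration is good to about 2 mm. A picture is of the moment at which its call begins. get_calibration takes no time and is no camera call.
- job.sign_off(): hands the job in; it is judged then, once.
The state is a dict: "clock": time; "joints": joint angles; "dq": joint speeds; "joint_efforts": joint torques, N m; "position": TCP position; "ee_rot": TCP orientation; "force": force on the tool from outside, world axes, zero at the start; "ft_torque": the same for the moment, N m; "width": opening from 0.0 (shut) to 1.0 (fully open); "gripper_force": force on a finger pad.
Only numpy, scipy, OpenCV 4.12 (cv2) and the standard library are available. Lean on these libraries where they do the work, as an engineer would, in place of code of your own. Each camera call takes 0.05 s, during which the arm holds its last target. There are 200 camera calls.

## Working session

There is one attempt and no reset: what is moved stays moved. The work goes in short steps, Python scripts to look and compute and a tool call to move; the robot and the scene stay as the last step left them, time stands still between calls to the robot, and variables do not carry over. Pictures are saved under pics/ and viewed, at most 10 in all, crops included, and the job is handed in when it is done.

Besides the shell and the picture viewer there is one more tool, called as name(argument=value, ...), one argument or row to a line, values as JSON. step_arm: Moves the arm, as the interface text tells. Its arguments: {"type":"object","properties":{"steps":{"type":"array","items":{"type":"array","items":{"type":"number"}}},"gripper":{"type":"number"},"force":{"type":"number"}},"required":["steps"]}

```bash
mkdir -p pics; python3 - <<'E'
from cell import observe,cams
import cv2,numpy as np,json
np.set_printoptions(precision=4,suppress=True)
print(observe())
for n in("scene","top"):
    im=cams.get_image(n); cv2.imwrite(f"pics/{n}0.png",im[:,:,::-1]); c=cams.get_calibration(n); print(n,c)
E
```

```text
{'clock': 0.0, 'joints': array([-1.4376,  0.4352,  0.025 ,  1.5741, -0.0116,  1.134 , -0.0751]), 'dq': array([ 0.0009, -0.0011, -0.001 , -0.0004,  0.0013,  0.0005, -0.0011]), 'joint_efforts': array([ -0.0004, -66.7871,   0.9845, -31.4455,  -0.0608,   0.043 ,
         0.0002]), 'position': array([0.146 , 0.6072, 0.226 ]), 'ee_rot': array([-0.3696, -3.1198,  0.0024]), 'force': array([ 0.2489, -0.0849, -0.0618]), 'ft_torque': array([-0.0016,  0.0398,  0.0299]), 'gripper_force': 0.0, 'width': 1.002964195202677}
scene {'fov_y': 52.3216217289579, 'cx': 280.80212331864453, 'cy': 206.24904098056933, 'world_to_cam': array([[ 0.8166, -0.5771, -0.0136, -0.4106],
       [ 0.3522,  0.4795,  0.8037, -0.3078],
       [-0.4573, -0.6611,  0.5948, -0.7639],
       [ 0.    ,  0.    ,  0.    ,  1.    ]])}
top {'fov_y': 51.295263162196036, 'cx': 277.10176150830176, 'cy': 216.91730101970978, 'world_to_cam': array([[-0.0071, -0.9999,  0.0131,  0.0731],
       [ 0.9915, -0.0053,  0.1299, -0.5411],
       [-0.1298,  0.014 ,  0.9914, -1.0938],
       [ 0.    ,  0.    ,  0.    ,  1.    ]])}
```

View pics/scene0.png

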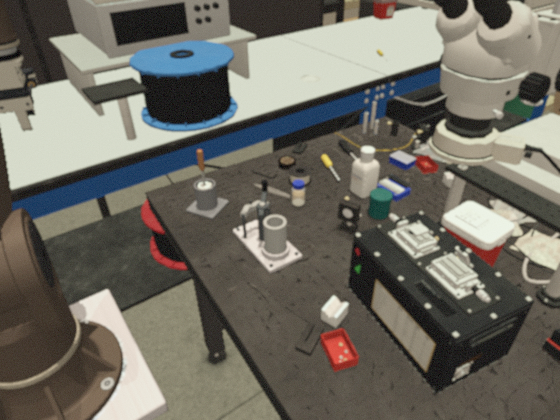

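View pics/top0.png

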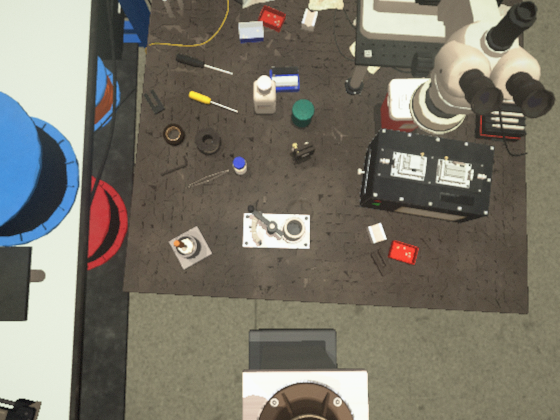

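The scene view shows the stand with the brush near (205,190), the fixture with cup near (270,240) and the vial at (298,190). In the top view the stand is near (189,247), the fixture spans (243–310, 213–249), the cup mouth is at (294,229), the knob is near (252,209) and the vial is at (239,165). I'll zoom in next.

```bash
python3 - <<'E'
import cv2,numpy as np
t=cv2.imread("pics/top0.png");s=cv2.imread("pics/scene0.png")
cv2.imwrite("pics/topc.png",cv2.resize(t[195:275,160:320],None,fx=5,fy=5,interpolation=cv2.INTER_CUBIC))
cv2.imwrite("pics/scenec.png",cv2.resize(s[140:275,180:325],None,fx=4.4,fy=4.4,interpolation=cv2.INTER_CUBIC))
E
```

```text
(no output)
```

View pics/topc.png

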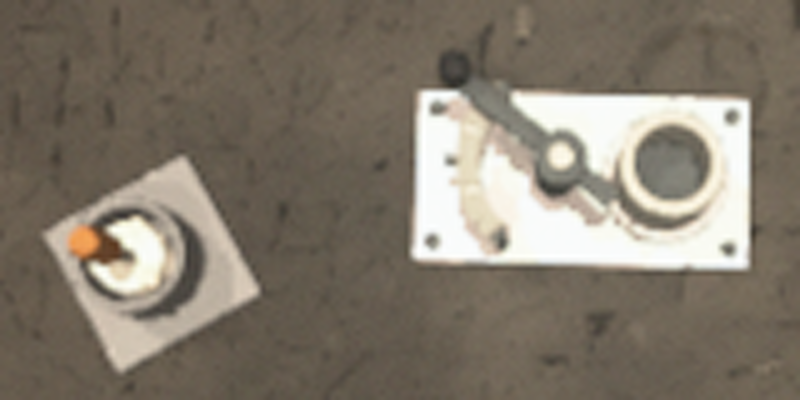

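View pics/scenec.png

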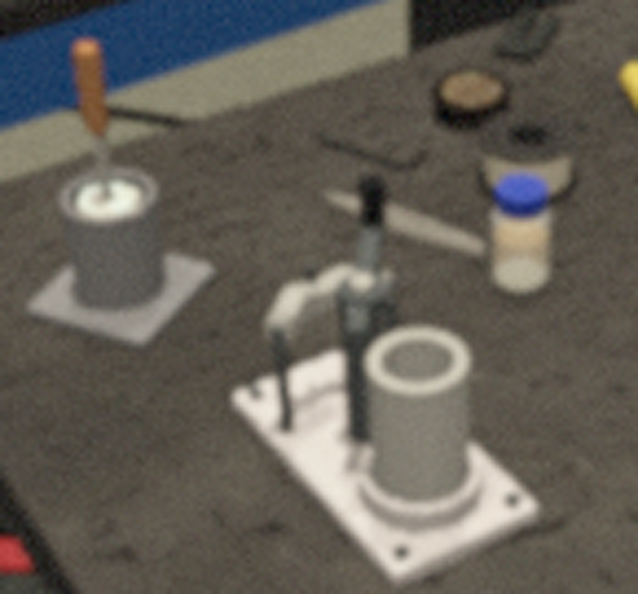

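Zoomed top view (5×): plate corners (418,90), (750,100), (748,269) and (412,260). Cup mouth centre (668,172), knob top (455,67), pivot (560,157), handle top (84,243), foot corners (185,156), (260,294), (122,372) and (43,236). Zoomed scene view (4.4×): handle top (87,45), handle lower end (98,133), knob top (372,183), cup mouth (418,360).

```bash
cat > h.py <<'E'
import numpy as np
from cell import cams
from scipy.spatial.transform import Rotation as R
K={n:cams.get_calibration(n) for n in("scene","top")}
def ray(n,u,v):
    c=K[n];f=210/np.tan(np.radians(c["fov_y"]/2));T=c["world_to_cam"]
    d=np.array([(u-c["cx"])/f,-(v-c["cy"])/f,-1.]);Rm=T[:3,:3]
    return -Rm.T@T[:3,3],Rm.T@d
def plane(n,u,v,z):
    o,d=ray(n,u,v);return o+d*(z-o[2])/d[2]
def tri(a,b):
    A=np.zeros((3,3));y=np.zeros(3)
    for o,d in(a,b):
        d=d/np.linalg.norm(d);P=np.eye(3)-np.outer(d,d);A+=P;y+=P@o
    p=np.linalg.solve(A,y)
    return p,[round(1e3*np.linalg.norm(np.cross(p-o,d/np.linalg.norm(d))),1) for o,d in(a,b)]
def pr(n,p):
    c=K[n];f=210/np.tan(np.radians(c["fov_y"]/2));q=c["world_to_cam"]@np.r_[p,1]
    return np.array([c["cx"]-f*q[0]/q[2],c["cy"]+f*q[1]/q[2]])
np.set_printoptions(precision=4,suppress=True)
E
cat > a.py <<'E'
from h import *
t=lambda u,v:((u+.5)/5-.5+160,(v+.5)/5-.5+195)
s=lambda u,v:((u+.5)/4.4-.5+180,(v+.5)/4.4-.5+140)
P=np.array([plane("top",*t(*q),.012) for q in[(418,90),(750,100),(748,269),(412,260)]])
print("plate",P[:,:2].tolist(),[np.linalg.norm(P[i]-P[i-1]) for i in range(4)])
yd=(P[0]+P[3]-P[1]-P[2]);yd/=np.linalg.norm(yd);m=P.mean(0);org=m-yd*.0425
print("ydir",yd,"origin from plate",org)
P2=np.array([plane("scene",*s(*q),.012) for q in[(235,395),(537,508),(398,580)]]);print("scene corners",P2)
for nm,a,b,z in[("cup",(668,172),(418,360),.102),("knobtop",(455,67),(372,183),.140),("handletop",(84,243),(87,45),.177)]:
    print(nm,plane("top",*t(*a),z),plane("scene",*s(*b),z),tri(ray("top",*t(*a)),ray("scene",*s(*b))))
print("pivot",plane("top",*t(560,157),.115))
F=np.array([plane("top",*t(*q),.008) for q in[(185,156),(260,294),(122,372),(43,236)]])
print("foot",F.mean(0),[np.linalg.norm(F[i]-F[i-1]) for i in range(4)])
print("foot scene",np.mean([plane("scene",*s(*q),.008) for q in[(214,268),(28,305)]],0))
print("stand rim scene",plane("scene",*s(109,198),.076),"handle low end, top of shaft",plane("scene",*s(98,133),.119))
E
python3 a.py
```

```text
plate [[0.5565174214180221, 0.15864581203237982], [0.5502716407611271, -0.0163349855071884], [0.4612156469876387, -0.013796201760254923], [0.4670152071135468, 0.16150700311905475]] [np.float64(0.08954793565369713), np.float64(0.1750922307916528), np.float64(0.08909217389814493), np.float64(0.17539911213746562)]
ydir [0.0344 0.9994 0.    ] origin from plate [0.5073 0.03   0.012 ]
scene corners [[ 0.4672  0.1573  0.012 ]
 [ 0.5493 -0.0188  0.012 ]
 [ 0.4599 -0.0195  0.012 ]]
cup [0.5031 0.032  0.102 ] [0.5072 0.0277 0.102 ] (array([0.5058, 0.0306, 0.1002]), [np.float64(2.8), np.float64(2.8)])
knobtop [0.5492 0.1332 0.14  ] [0.5478 0.129  0.14  ] (array([0.55  , 0.1331, 0.1369]), [np.float64(0.4), np.float64(0.4)])
handletop [0.4651 0.2966 0.177 ] [0.4663 0.2965 0.177 ] (array([0.4656, 0.2963, 0.1773]), [np.float64(0.6), np.float64(0.6)])
pivot [0.5093 0.0842 0.115 ]
foot [0.466  0.2971 0.008 ] [np.float64(0.08436676604366344), np.float64(0.08305444536503229), np.float64(0.0814323348409514), np.float64(0.08274252660141873)]
foot scene [0.466  0.2951 0.008 ]
stand rim scene [0.4644 0.292  0.076 ] handle low end, top of shaft [0.4652 0.2964 0.119 ]
```

The two views agree to 1–3 mm:

| Point | x | y |
|---|---|---|
| Nest / cup | 0.506 | 0.030 |
| Pivot | 0.508 | 0.084 |
| Knob, parked | 0.549 | 0.1345 |
| Knob, middle notch | ≈0.510 | 0.149 |
| Brush axis | 0.4655 | 0.2964 |

First I'll move over the knob, turning the closing axis to about −20°.

step_arm(
  steps=[
    [22.4,-26.3,0,0,0,-0.0936],
    [22.4,-26.3,0,0,0,-0.0936],
    [22.4,-26.3,0,0,0,-0.0936],
    [22.4,-26.3,0,0,0,-0.0936],
    [22.4,-26.3,0,0,0,-0.0936],
    [22.4,-26.3,0,0,0,-0.0936],
    [22.4,-26.3,0,0,0,-0.0936],
    [22.4,-26.3,0,0,0,-0.0936],
    [22.4,-26.3,0,0,0,-0.0936],
    [22.4,-26.3,0,0,0,-0.0936],
    [22.4,-26.3,0,0,0,-0.0936],
    [22.4,-26.3,0,0,0,-0.0936],
    [22.4,-26.3,0,0,0,-0.0936],
    [22.4,-26.3,0,0,0,-0.0936],
    [22.4,-26.3,0,0,0,-0.0936],
    [22.4,-26.3,0,0,0,-0.0936],
    [22.4,-26.3,0,0,0,-0.0936],
    [22.4,-26.3,0,0,0,-0.0936],
    [0,0,0,0,0,0],
    [0,0,0,0,0,0],
  ],
  gripper=0.45,
  force=12,
)

```text
clock: 1.77
position: [0.55, 0.132, 0.2264]
ee_rot: [2.577, 1.795, -0.001]
force: [-0.1, -0.0, -0.6]
width: 0.451
gripper_force: 0.0
```

```bash
python3 - <<'E'
from h import *
from cell import observe
import cv2
ims={n:cams.get_image(n) for n in("scene","top")}
o=observe();M=R.from_rotvec(o["ee_rot"]).as_matrix();print(o["position"],M[:,1],M[:,2],o["joints"])
for n in ims:
  print(n,pr(n,o["position"]),pr(n,[.549,.1345,.128]))
a=cv2.resize(ims["scene"][140:275,180:325],None,fx=4,fy=4,interpolation=cv2.INTER_CUBIC)
cv2.imwrite("pics/s1.png",a[:,:,::-1])
E
```

```text
[0.5486 0.1349 0.2263] [ 0.9399 -0.3416 -0.0012] [-0.0012  0.     -1.    ] [-0.7611  0.3655  0.5803  1.7567 -0.2235  1.0868 -0.4546]
scene [261.5838 148.0399] [263.4705 184.2173]
top [247.8981 202.2616] [250.2724 208.8514]
```

View pics/s1.png

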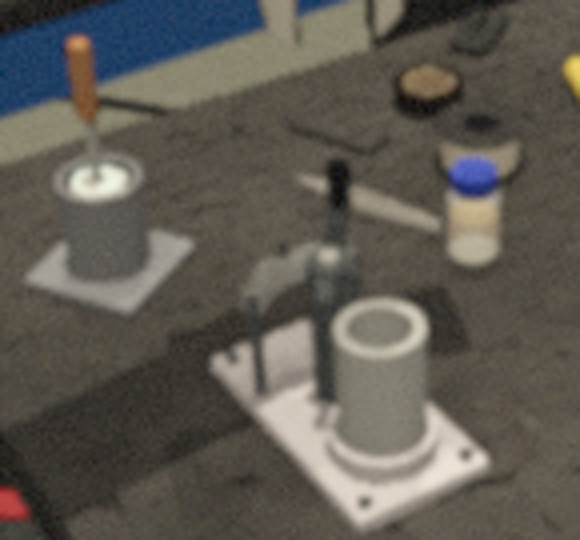

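The open fingers straddle the line above the knob: tips near (290,30) and (370,30) in the crop, knob at (338,170). Descend and grip.

step_arm(
  steps=[
    [0,0,-15,0,0,0],
    [0,0,-15,0,0,0],
    [0,0,-15,0,0,0],
    [0,0,-15,0,0,0],
    [0,0,-15,0,0,0],
    [0,0,-14,0,0,0],
    [0,0,-10,0,0,0],
    [0,0,-10,0,0,0],
    [0,0,0,0,0,0],
  ],
)

```text
clock: 2.62
position: [0.5478, 0.135, 0.1161]
ee_rot: [-2.572, -1.803, 0.004]
force: [0.2, 0.6, -0.6]
width: 0.455
gripper_force: 0.0
```

step_arm(
  steps=[
    [0,0,0,0,0,0],
    [0,0,0,0,0,0],
    [0,0,0,0,0,0],
    [0,0,0,0,0,0],
    [0,0,0,0,0,0],
    [0,0,0,0,0,0],
  ],
  gripper=0.05,
  force=15,
)

```text
clock: 3.12
position: [0.5502, 0.1343, 0.1184]
ee_rot: [2.574, 1.8, 0.003]
force: [2.2, 0.1, 1.1]
width: 0.154
gripper_force: 15.0
```

step_arm(
  steps=[
    [-3.4,2.5,0,0,0,0],
    [-3.4,2.4,0,0,0,0],
    [-3.7,2.0,0,0,0,0],
    [-3.7,2.0,0,0,0,0],
    [-3.9,1.5,0,0,0,0],
    [-4.0,1.5,0,0,0,0],
    [-4.1,1.0,0,0,0,0],
    [-4.1,0.9,0,0,0,0],
    [-4.2,0.4,0,0,0,0],
    [-4.2,0.4,0,0,0,0],
    [0,0,0,0,0,0],
    [0,0,0,0,0,0],
    [0,0,0,0,0,0],
  ],
)

```text
clock: 4.2
position: [0.5119, 0.1495, 0.1187]
ee_rot: [2.573, 1.801, 0.005]
force: [4.5, 1.5, 6.9]
width: 0.153
gripper_force: 15.0
```

step_arm(
  steps=[
    [0,0,0,0,0,0],
    [0,0,0,0,0,0],
    [0,0,0,0,0,0],
    [0,0,0,0,0,0],
  ],
  gripper=0.45,
)

```text
clock: 4.53
position: [0.5096, 0.1486, 0.1173]
ee_rot: [-2.574, -1.8, 0.003]
force: [-0.3, -0.5, -0.1]
width: 0.398
gripper_force: 0.0
```

step_arm(
  steps=[
    [0,0,8,0,0,0],
    [0,0,15,0,0,0],
    [0,0,22,0,0,0],
    [0,0,25,0,0,0],
    [0,0,25,0,0,0],
    [0,0,15,0,0,0],
    [-5.6,18.4,0,0,0,0],
    [-5.6,18.4,0,0,0,0],
    [-5.6,18.4,0,0,0,0],
    [-5.6,18.4,0,0,0,0],
    [-5.6,18.4,0,0,0,0],
    [-5.6,18.4,0,0,0,0],
    [-5.6,18.4,0,0,0,0],
    [-5.6,18.4,0,0,0,0],
    [0,0,0,0,0,0],
    [0,0,0,0,0,0],
    [0,0,0,0,0,0],
  ],
)

```text
clock: 5.95
position: [0.4658, 0.2953, 0.228]
ee_rot: [2.574, 1.8, -0.001]
force: [0.5, 0.6, 0.1]
width: 0.448
gripper_force: 0.0
```

```bash
python3 - <<'E'
from h import *
from cell import observe
import cv2
ims={n:cams.get_image(n) for n in("scene","top")}
P=[]
for i in range(1):
  o=observe();print(o["position"],o["force"])
print({n:pr(n,o["position"]) for n in ims})
f=lambda x:cv2.resize(x,(400,400),interpolation=cv2.INTER_CUBIC)
a=np.hstack([f(ims["scene"][130:270,180:320]),f(ims["top"][170:290,190:310])])
cv2.imwrite("pics/s2.png",a[:,:,::-1])
E
```

```text
[0.4662 0.2949 0.228 ] [-0.6029 -1.0753  0.7386]
{'scene': array([196.9715, 131.5675]), 'top': array([172.0148, 241.0039])}
```

View pics/s2.png

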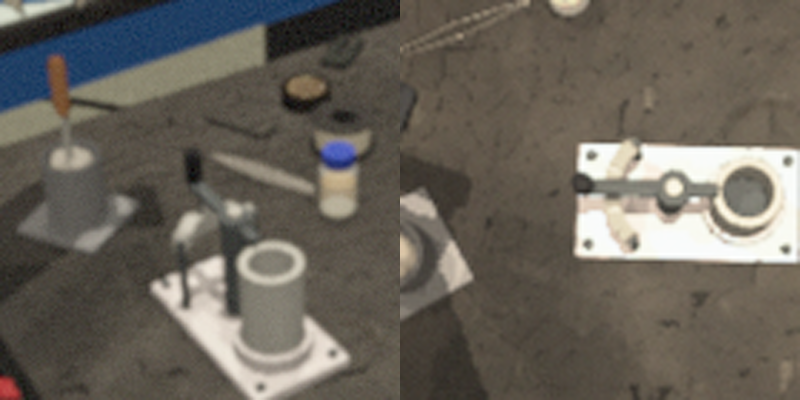

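The lever now lies along the fixture's axis: knob (583,184), pivot (674,186), dog at the cup rim (715,190) in the right-hand crop. The brush is still upright at (60,80) in the left-hand crop. Descend and grip the handle.

step_arm(
  steps=[
    [0,0,-15,0,0,0],
    [0,0,-15,0,0,0],
    [0,0,-15,0,0,0],
    [0,0,-15,0,0,0],
    [0,0,-15,0,0,0],
    [0,0,-12,0,0,0],
    [0,0,-8,0,0,0],
    [0,0,0,0,0,0],
    [0,0,0,0,0,0],
  ],
)

```text
clock: 6.8
position: [0.466, 0.2955, 0.1329]
ee_rot: [2.575, 1.799, -0.001]
force: [0.2, -0.4, 0.7]
width: 0.451
gripper_force: 0.0
```

step_arm(
  steps=[
    [0,0,0,0,0,0],
    [0,0,0,0,0,0],
    [0,0,0,0,0,0],
    [0,0,0,0,0,0],
    [0,0,0,0,0,0],
    [0,0,0,0,0,0],
  ],
  gripper=0.05,
  force=40,
)

```text
clock: 7.3
position: [0.4658, 0.2963, 0.1329]
ee_rot: [-2.574, -1.801, -0.001]
force: [-0.4, 0.4, 0.5]
width: 0.168
gripper_force: 40.0
```

step_arm(
  steps=[
    [0,0,5,0,0,0],
    [0,0,12,0,0,0],
    [0,0,18,0,0,0],
    [0,0,23,0,0,0],
    [0,0,23,0,0,0],
    [0,0,23,0,0,0],
    [0,0,23,0,0,0],
    [0,0,23,0,0,0],
    [0,0,0,0,0,0],
  ],
)

```text
clock: 8.05
position: [0.4676, 0.2968, 0.2874]
ee_rot: [-2.574, -1.8, -0.01]
force: [1.3, 0.5, -0.8]
width: 0.168
gripper_force: 40.0
```

step_arm(
  steps=[
    [2,-13.3,0,0,0,0],
    [4.1,-26.6,0,0,0,0],
    [4.1,-26.6,0,0,0,0],
    [4.1,-26.6,0,0,0,0],
    [4.1,-26.6,0,0,0,0],
    [4.1,-26.6,0,0,0,0],
    [4.1,-26.6,0,0,0,0],
    [4.1,-26.6,0,0,0,0],
    [4.1,-26.6,0,0,0,0],
    [4.1,-26.6,0,0,0,0],
    [2,-13.3,0,0,0,0],
    [0,0,0,0,0,0],
    [0,0,0,0,0,0],
    [0,0,0,0,0,0],
  ],
)

```text
clock: 9.22
position: [0.5059, 0.0305, 0.2821]
ee_rot: [-2.573, -1.801, 0.002]
force: [-0.4, -0.2, -1.1]
width: 0.169
gripper_force: 40.0
```

```bash
python3 - <<'E'
from h import *
from cell import observe
import cv2
ims={n:cams.get_image(n) for n in("scene","top")}
o=observe();print(o["position"],o["force"],R.from_rotvec(o["ee_rot"]).as_matrix()[:,2])
p=o["position"]
print([(n,pr(n,[p[0],p[1],p[2]-.121])) for n in ims],[(n,pr(n,[.5065,.0303,.102])) for n in ims])
f=lambda x:cv2.resize(x,(400,500),interpolation=cv2.INTER_CUBIC)
a=np.hstack([f(ims["scene"][160:260,220:300]),f(ims["top"][180:280,250:330])])
cv2.imwrite("pics/s3.png",a[:,:,::-1])
E
```

```text
[0.5062 0.0311 0.2823] [-0.0612 -0.5115 -0.7525] [-0.0009  0.     -1.    ]
[('scene', array([272.7153, 199.2536])), ('top', array([294.8563, 224.9957]))] [('scene', array([273.6893, 220.9647])), ('top', array([293.8768, 227.6028]))]
```

View pics/s3.png

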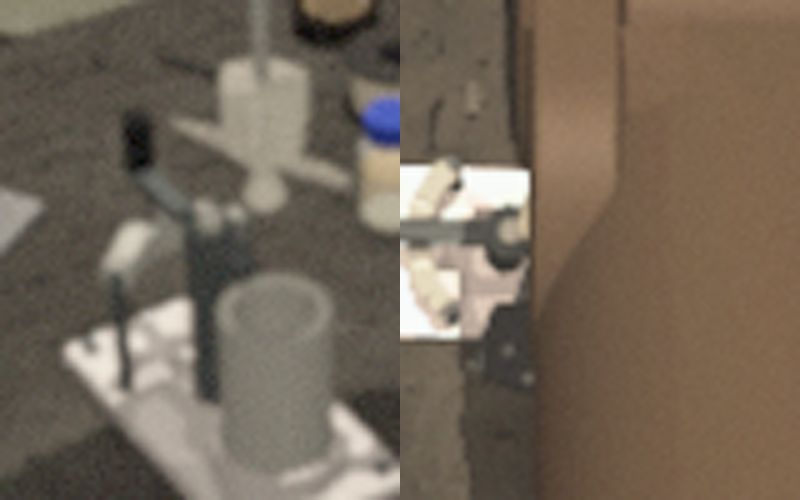

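The brush hangs straight in the grip with its tuft end at (265,210) in the left crop. The cup mouth centre is near (275,305), roughly 2 mm to the camera's right of the brush line. I'll refine the cup axis from the first pictures before inserting.

```bash
python3 - <<'E'
from h import *
import cv2
for n,roi,pl in(("top",(213,247,276,312),None),("scene",(212,235,260,292),None)):
    g=cv2.cvtColor(cv2.imread(f"pics/{n}0.png"),cv2.COLOR_BGR2GRAY)
    y0,y1,x0,x1=roi
    G=cv2.resize(g[y0:y1,x0:x1],None,fx=8,fy=8,interpolation=cv2.INTER_CUBIC)
    for th in((110,135,160,180) if n=="top" else (95,105,115,125)):
        m=(G<th).astype(np.uint8)
        cs,_=cv2.findContours(m,cv2.RETR_CCOMP,cv2.CHAIN_APPROX_NONE)
        for c in cs:
            if cv2.contourArea(c)<1500: continue
            h=cv2.convexHull(c)
            if len(h)<5: continue
            (cx,cy),(a,b),_=cv2.fitEllipse(h)
            u,v=(cx+.5)/8-.5+x0,(cy+.5)/8-.5+y0
            if b<250: print(n,th,u.round(2),v.round(2),np.round([a/8,b/8],1),plane(n,u,v,.102))
g=cv2.cvtColor(cv2.imread("pics/top0.png"),cv2.COLOR_BGR2GRAY)
m=(g[205:260,235:320]>170).astype(np.uint8)
cs,_=cv2.findContours(m,cv2.RETR_EXTERNAL,cv2.CHAIN_APPROX_NONE)
r=cv2.minAreaRect(max(cs,key=cv2.contourArea))
B=np.array([plane("top",u+235,v+205,.012) for u,v in cv2.boxPoints(r)]);print(r,B[:,:2].tolist(),B.mean(0))
# scene: brush column fit in latest view
g=cv2.imread("pics/s3.png",0)[:, :400]
for r0 in(30,90,120,195,400,440): print(r0,[int(x) for x in g[r0-4:r0+5,200:350:6].mean(0)])
E
```

```text
Traceback (most recent call last):
AttributeError: 'float' object has no attribute 'round'
```

```bash
python3 - <<'E'
from h import *
import cv2
for n,roi in(("top",(213,247,276,312)),("scene",(212,235,260,292))):
    g=cv2.cvtColor(cv2.imread(f"pics/{n}0.png"),cv2.COLOR_BGR2GRAY)
    y0,y1,x0,x1=roi
    G=cv2.resize(g[y0:y1,x0:x1],None,fx=8,fy=8,interpolation=cv2.INTER_CUBIC)
    for th in((110,135,160,180) if n=="top" else (95,110,125,140)):
        m=(G<th).astype(np.uint8)
        cs,_=cv2.findContours(m,cv2.RETR_CCOMP,cv2.CHAIN_APPROX_NONE)
        for c in cs:
            if cv2.contourArea(c)<1500: continue
            h=cv2.convexHull(c)
            if len(h)<5: continue
            (cx,cy),(a,b),_=cv2.fitEllipse(h)
            u,v=(cx+.5)/8-.5+x0,(cy+.5)/8-.5+y0
            if b<250: print(n,th,round(u,2),round(v,2),np.round([a/8,b/8],1),plane(n,u,v,.102))
g=cv2.cvtColor(cv2.imread("pics/top0.png"),cv2.COLOR_BGR2GRAY)
m=(g[205:260,235:320]>170).astype(np.uint8)
cs,_=cv2.findContours(m,cv2.RETR_EXTERNAL,cv2.CHAIN_APPROX_NONE)
r=cv2.minAreaRect(max(cs,key=cv2.contourArea))
B=np.array([plane("top",u+235,v+205,.012) for u,v in cv2.boxPoints(r)]);print(r,B[:,:2].tolist(),B.mean(0))
g=cv2.imread("pics/s3.png",0)[:, :400]
for r0 in(30,90,120,195,400,440): print(r0,[int(x) for x in g[r0-4:r0+5,200:350:6].mean(0)])
E
```

```text
top 110 294.26 226.75 [12.8 13.7] [0.5086 0.0294 0.102 ]
top 135 286.55 231.65 [13.1 27. ] [0.4968 0.0481 0.102 ]
top 135 294.0 227.08 [14.3 14.6] [0.5078 0.03   0.102 ]
top 160 286.7 231.38 [14.4 27.8] [0.4974 0.0478 0.102 ]
top 160 294.01 227.07 [14.9 15.2] [0.5078 0.03   0.102 ]
top 180 285.89 232.34 [12.  30.3] [0.4951 0.0497 0.102 ]
top 180 294.02 227.08 [15.4 15.6] [0.5078 0.0299 0.102 ]
scene 140 274.48 221.47 [ 8.2 15.3] [0.5069 0.0278 0.102 ]
scene 140 274.51 221.81 [16.4 24.1] [0.5063 0.0267 0.102 ]
((40.895843505859375, 25.457786560058594), (67.05572509765625, 34.488059997558594), 1.5074357986450195) [[0.4664590949301891, 0.16169805555363057], [0.5572201351474977, 0.1596130766948282], [0.5515943613927485, -0.0170588929634313], [0.460755741160072, -0.013157175911979846]] [0.509  0.0728 0.012 ]
30 [83, 81, 77, 75, 76, 79, 76, 81, 90, 111, 121, 106, 87, 83, 82, 69, 35, 17, 16, 23, 27, 28, 20, 27, 24]
90 [86, 86, 91, 121, 157, 170, 170, 170, 169, 162, 151, 151, 151, 154, 154, 153, 155, 148, 119, 87, 77, 76, 78, 76, 74]
120 [104, 101, 92, 106, 137, 152, 151, 150, 154, 158, 157, 152, 155, 157, 157, 158, 158, 146, 111, 83, 78, 77, 79, 77, 68]
195 [98, 100, 94, 87, 81, 87, 86, 114, 146, 162, 166, 168, 167, 156, 132, 95, 81, 82, 82, 84, 83, 79, 78, 74, 79]
400 [107, 89, 81, 85, 107, 113, 116, 119, 122, 123, 122, 123, 125, 125, 125, 125, 124, 122, 120, 114, 114, 113, 115, 108, 85]
440 [149, 148, 155, 146, 120, 112, 115, 118, 123, 120, 123, 124, 121, 124, 126, 125, 119, 124, 117, 120, 115, 108, 127, 151, 169]
```

Cup axis refined to about (0.507, 0.029). Shift slightly and start down, staying above the highest possible plate level.

step_arm(
  steps=[
    [1,-1.5,0,0,0,0],
    [0,0,-12,0,0,0],
    [0,0,-15,0,0,0],
    [0,0,-15,0,0,0],
    [0,0,-13,0,0,0],
    [0,0,0,0,0,0],
    [0,0,0,0,0,0],
  ],
)

```text
clock: 9.9
position: [0.5073, 0.0289, 0.2275]
ee_rot: [-2.573, -1.802, 0.002]
force: [0.5, 0.4, -1.2]
width: 0.171
gripper_force: 40.0
```

step_arm(
  steps=[
    [0,0,-6,0,0,0],
    [0,0,-6,0,0,0],
    [0,0,-6,0,0,0],
    [0,0,-6,0,0,0],
    [0,0,0,0,0,0],
  ],
)

```text
clock: 10.32
position: [0.5069, 0.0286, 0.2026]
ee_rot: [-2.574, -1.801, 0.002]
force: [-1.0, -0.3, -1.2]
width: 0.166
gripper_force: 40.0
```

step_arm(
  steps=[
    [0,0,-3,0,0,0],
    [0,0,-3,0,0,0],
    [0,0,-3,0,0,0],
    [0,0,-3,0,0,0],
  ],
)

```text
clock: 10.65
position: [0.5077, 0.0286, 0.1916]
ee_rot: [2.574, 1.801, 0.0]
force: [0.9, 0.5, -0.8]
width: 0.167
gripper_force: 40.0
```

step_arm(
  steps=[
    [0,0,-2,0,0,0],
    [0,0,-2,0,0,0],
    [0,0,-2,0,0,0],
    [0,0,-2,0,0,0],
  ],
)

```text
clock: 10.98
position: [0.508, 0.0287, 0.1839]
ee_rot: [2.574, 1.801, 0.001]
force: [-1.0, 1.2, 1.9]
width: 0.166
gripper_force: 40.0
```

step_arm(
  steps=[
    [0,0,-1,0,0,0],
    [0,0,-1,0,0,0],
    [0,0,-1,0,0,0],
  ],
)

```text
clock: 11.23
position: [0.5077, 0.0286, 0.1808]
ee_rot: [2.574, 1.801, 0.0]
force: [-1.0, 0.5, 1.8]
width: 0.169
gripper_force: 40.0
```

step_arm(
  steps=[
    [0,0,-1,0,0,0],
    [0,0,-1,0,0,0],
  ],
)

```text
clock: 11.4
position: [0.5077, 0.0287, 0.1787]
ee_rot: [2.574, 1.801, 0.0]
force: [-0.6, -0.2, 1.9]
width: 0.169
gripper_force: 40.0
```

step_arm(
  steps=[
    [0,0,-1,0,0,0],
    [0,0,-1,0,0,0],
  ],
)

```text
clock: 11.57
position: [0.5077, 0.0287, 0.1767]
ee_rot: [2.574, 1.801, 0.0]
force: [0.0, 0.1, 1.6]
width: 0.17
gripper_force: 40.0
```

step_arm(
  steps=[
    [0,0,-1,0,0,0],
    [0,0,-1,0,0,0],
  ],
)

```text
clock: 11.73
position: [0.5077, 0.0286, 0.1746]
ee_rot: [2.574, 1.801, 0.0]
force: [0.0, -0.1, 1.2]
width: 0.162
gripper_force: 40.0
```

step_arm(
  steps=[
    [0,0,-1,0,0,0],
    [0,0,-1,0,0,0],
  ],
)

```text
clock: 11.9
position: [0.5077, 0.0286, 0.1727]
ee_rot: [2.574, 1.801, 0.0]
force: [-0.8, 0.6, 1.8]
width: 0.168
gripper_force: 40.0
```

step_arm(
  steps=[
    [0,0,-1,0,0,0],
    [0,0,-1,0,0,0],
  ],
)

```text
clock: 12.07
position: [0.5076, 0.0286, 0.1706]
ee_rot: [2.574, 1.801, 0.0]
force: [-0.5, 0.2, 1.1]
width: 0.166
gripper_force: 40.0
```

step_arm(
  steps=[
    [0,0,-1,0,0,0],
    [0,0,-1,0,0,0],
  ],
)

```text
clock: 12.23
position: [0.5076, 0.0286, 0.1686]
ee_rot: [2.574, 1.801, 0.0]
force: [-0.8, 0.6, 1.2]
width: 0.162
gripper_force: 40.0
```

step_arm(
  steps=[
    [0,0,-1,0,0,0],
    [0,0,-1,0,0,0],
  ],
)

```text
clock: 12.4
position: [0.5076, 0.0286, 0.1666]
ee_rot: [2.574, 1.801, -0.0]
force: [-0.2, 0.5, 1.8]
width: 0.167
gripper_force: 40.0
```

step_arm(
  steps=[
    [0,0,-1,0,0,0],
    [0,0,-1,0,0,0],
  ],
)

```text
clock: 12.57
position: [0.5077, 0.0286, 0.1647]
ee_rot: [2.574, 1.801, 0.0]
force: [0.3, 0.6, 3.7]
width: 0.166
gripper_force: 40.0
```

step_arm(
  steps=[
    [0,0,-1,0,0,0],
    [0,0,-1,0,0,0],
  ],
)

```text
clock: 12.73
position: [0.5077, 0.0286, 0.1628]
ee_rot: [2.574, 1.801, 0.0]
force: [-1.1, 0.2, 5.1]
width: 0.169
gripper_force: 40.0
```

step_arm(
  steps=[
    [0,0,-1,0,0,0],
    [0,0,-1,0,0,0],
  ],
)

```text
clock: 12.9
position: [0.5078, 0.0286, 0.1608]
ee_rot: [2.574, 1.801, 0.0]
force: [-1.0, 1.0, 5.8]
width: 0.17
gripper_force: 40.0
```

Contact is felt at TCP z≈0.166: force rises from about 1.6 N to 5.8 N, so the tuft is now pressed in about 5 mm. Draw up so the tip reaches the mouth (TCP z≈0.2245).

step_arm(
  steps=[
    [0,0,0,0,0,0],
    [0,0,4,0,0,0],
    [0,0,8,0,0,0],
    [0,0,8,0,0,0],
    [0,0,8,0,0,0],
    [0,0,8,0,0,0],
    [0,0,8,0,0,0],
    [0,0,8,0,0,0],
    [0,0,6,0,0,0],
    [0,0,4,0,0,0],
    [0,0,2,0,0,0],
    [0,0,0,0,0,0],
    [0,0,0,0,0,0],
  ],
)

```text
clock: 13.98
position: [0.5075, 0.0287, 0.2246]
ee_rot: [-2.574, -1.801, 0.0]
force: [-0.3, 0.8, -1.2]
width: 0.166
gripper_force: 40.0
```

```bash
python3 - <<'E'
from h import *
from cell import observe
import cv2
im=cams.get_image("scene");ps=[]
for i in range(4): ps.append(np.r_[observe()["position"],observe()["force"]]);cams.get_image("top")
print(np.mean(ps,0),np.std(ps,0),pr("scene",[.507,.029,.103]))
cv2.imwrite("pics/s4.png",cv2.resize(im[150:260,220:320],None,fx=5,fy=5,interpolation=cv2.INTER_CUBIC)[:,:,::-1])
E
```

```text
[ 0.5074  0.0286  0.2244 -0.1896 -0.2024 -1.5336] [0.     0.     0.     0.3286 0.3855 0.4526] [274.1933 220.8238]
```

View pics/s4.png

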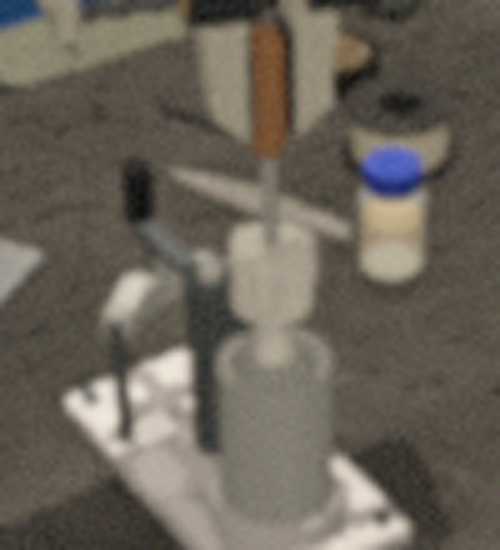

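The tuft end sits at the mouth, near (275,362) in the crop, centred, with the cup seated. Strokes two and three follow.

step_arm(
  steps=[
    [0,0,-4,0,0,0],
    [0,0,-7,0,0,0],
    [0,0,-7,0,0,0],
    [0,0,-7,0,0,0],
    [0,0,-7,0,0,0],
    [0,0,-7,0,0,0],
    [0,0,-6,0,0,0],
    [0,0,-5,0,0,0],
    [0,0,-3,0,0,0],
    [0,0,-2,0,0,0],
    [0,0,-1,0,0,0],
    [0,0,-1,0,0,0],
    [0,0,-1,0,0,0],
  ],
)

```text
clock: 15.32
position: [0.5078, 0.0286, 0.1669]
ee_rot: [2.574, 1.801, 0.001]
force: [-1.0, -0.1, 0.9]
width: 0.169
gripper_force: 40.0
```

step_arm(
  steps=[
    [0,0,-1,0,0,0],
    [0,0,-1,0,0,0],
    [0,0,-1,0,0,0],
    [0,0,-1,0,0,0],
    [0,0,-1,0,0,0],
    [0,0,-1,0,0,0],
    [0,0,0,0,0,0],
  ],
)

```text
clock: 15.9
position: [0.5078, 0.0286, 0.1607]
ee_rot: [2.574, 1.801, 0.0]
force: [-2.1, -0.7, 2.8]
width: 0.167
gripper_force: 40.0
```

step_arm(
  steps=[
    [0,0,0,0,0,0],
    [0,0,4,0,0,0],
    [0,0,8,0,0,0],
    [0,0,8,0,0,0],
    [0,0,8,0,0,0],
    [0,0,8,0,0,0],
    [0,0,8,0,0,0],
    [0,0,8,0,0,0],
    [0,0,6,0,0,0],
    [0,0,4,0,0,0],
    [0,0,2,0,0,0],
    [0,0,0,0,0,0],
    [0,0,0,0,0,0],
    [0,0,0,0,0,0],
  ],
)

```text
clock: 17.07
position: [0.5074, 0.0286, 0.2244]
ee_rot: [-2.574, -1.801, 0.001]
force: [0.7, 0.0, -0.9]
width: 0.169
gripper_force: 40.0
```

step_arm(
  steps=[
    [0,0,-4,0,0,0],
    [0,0,-7,0,0,0],
    [0,0,-7,0,0,0],
    [0,0,-7,0,0,0],
    [0,0,-7,0,0,0],
    [0,0,-7,0,0,0],
    [0,0,-6,0,0,0],
    [0,0,-5,0,0,0],
    [0,0,-3,0,0,0],
    [0,0,-2,0,0,0],
    [0,0,-1,0,0,0],
    [0,0,-1,0,0,0],
    [0,0,-1,0,0,0],
  ],
)

```text
clock: 18.15
position: [0.5078, 0.0286, 0.1669]
ee_rot: [2.574, 1.801, 0.001]
force: [-0.9, -0.8, 1.9]
width: 0.167
gripper_force: 40.0
```

step_arm(
  steps=[
    [0,0,-1,0,0,0],
    [0,0,-1,0,0,0],
  ],
)

```text
clock: 18.32
position: [0.5078, 0.0287, 0.1648]
ee_rot: [2.574, 1.801, 0.001]
force: [-1.4, -0.4, 1.5]
width: 0.165
gripper_force: 40.0
```

step_arm(
  steps=[
    [0,0,-1,0,0,0],
    [0,0,-1,0,0,0],
  ],
)

```text
clock: 18.48
position: [0.5078, 0.0286, 0.1629]
ee_rot: [2.574, 1.801, 0.001]
force: [-1.7, -0.1, 4.6]
width: 0.171
gripper_force: 40.0
```

step_arm(
  steps=[
    [0,0,-1,0,0,0],
    [0,0,-1,0,0,0],
  ],
)

```text
clock: 18.65
position: [0.5078, 0.0286, 0.1609]
ee_rot: [2.574, 1.801, 0.001]
force: [-1.8, -0.2, 6.1]
width: 0.165
gripper_force: 40.0
```

step_arm(
  steps=[
    [0,0,0,0,0,0],
  ],
)

```text
clock: 18.73
position: [0.5078, 0.0286, 0.1607]
ee_rot: [2.574, 1.801, 0.0]
force: [-0.4, -0.0, 3.0]
width: 0.168
gripper_force: 40.0
```

```bash
python3 - <<'E'
from h import *
from cell import observe
ps=[]
for i in range(6): cams.get_image("top");ps.append(np.r_[observe()["position"],observe()["force"]])
print(np.mean(ps,0),np.array(ps)[:,5])
E
```

```text
[ 0.5078  0.0286  0.1607 -0.7303  0.1045  2.7368] [2.2239 3.5711 2.3626 2.3995 2.8371 3.0263]
```

Same picture on stroke three: about 6 N moving and 2.8 N standing, so the tuft is pressed in 4–5 mm. Draw up to the mouth, then carry the brush back to the stand.

step_arm(
  steps=[
    [0,0,4,0,0,0],
    [0,0,8,0,0,0],
    [0,0,8,0,0,0],
    [0,0,8,0,0,0],
    [0,0,8,0,0,0],
    [0,0,8,0,0,0],
    [0,0,8,0,0,0],
    [0,0,6,0,0,0],
    [0,0,4,0,0,0],
    [0,0,2,0,0,0],
    [0,0,0,0,0,0],
    [0,0,0,0,0,0],
    [0,0,0,0,0,0],
  ],
)

```text
clock: 20.12
position: [0.5074, 0.0286, 0.2244]
ee_rot: [-2.574, -1.801, 0.001]
force: [0.0, -0.9, -0.6]
width: 0.168
gripper_force: 40.0
```

step_arm(
  steps=[
    [0,0,7,0,0,0],
    [0,0,15,0,0,0],
    [0,0,15,0,0,0],
    [0,0,15,0,0,0],
    [0,0,7,0,0,0],
    [-2,13.3,0,0,0,0],
    [-4.1,26.6,0,0,0,0],
    [-4.1,26.6,0,0,0,0],
    [-4.1,26.6,0,0,0,0],
    [-4.1,26.6,0,0,0,0],
    [-4.1,26.6,0,0,0,0],
    [-4.1,26.6,0,0,0,0],
    [-4.1,26.6,0,0,0,0],
    [-4.1,26.6,0,0,0,0],
    [-4.1,26.6,0,0,0,0],
    [-3,14.8,0,0,0,0],
    [0,0,0,0,0,0],
    [0,0,0,0,0,0],
    [0,0,0,0,0,0],
  ],
)

```text
clock: 21.7
position: [0.4661, 0.2947, 0.2837]
ee_rot: [2.575, 1.799, -0.001]
force: [-0.6, -1.2, -0.5]
width: 0.167
gripper_force: 40.0
```

```bash
python3 - <<'E'
from h import *
from cell import observe
import cv2
im=cams.get_image("scene");o=observe()
print(o["position"],o["force"],o["clock"])
cv2.imwrite("pics/s5.png",cv2.resize(im[140:260,170:310],None,fx=5,fy=5,interpolation=cv2.INTER_CUBIC)[:,:,::-1])
E
```

```text
[0.4663 0.2944 0.2838] [ 0.2598 -0.6715 -0.8905] 21.75
```

View pics/s5.png

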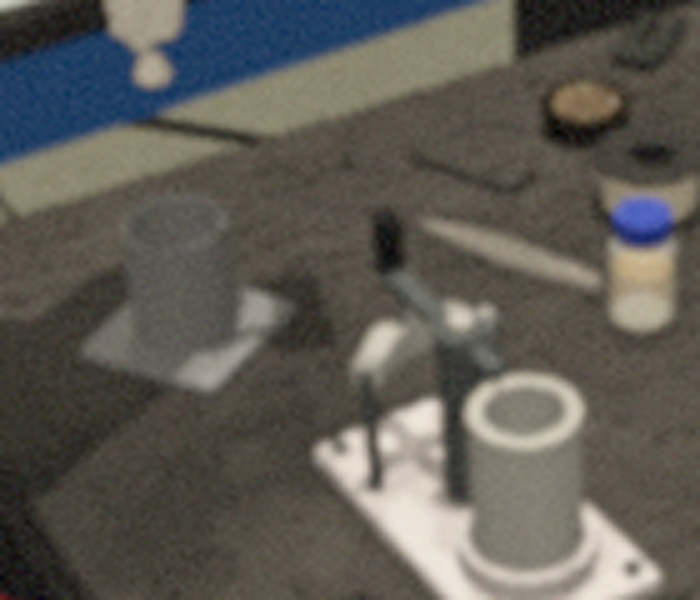

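The brush hangs above the stand with its tuft at (153,75). The tube rim is centred near (177,222), the lever is still in the middle and the cup is seated. I'll compute the alignment numerically.

```bash
python3 - <<'E'
from h import *
import cv2
p=[.4662,.2947]
print("tip pred",(pr("scene",p+[.1628])-[170,140])*5,"bristle low",(pr("scene",p+[.1908])-[170,140])*5,"rim pred",(pr("scene",p+[.076])-[170,140])*5, "foot pred",(pr("scene",p+[.008])-[170,140])*5)
g=cv2.imread("pics/s5.png",0)
for r0,a,b in((20,80,210),(72,110,200),(270,90,280),(310,90,280)): print(r0,a,[int(x) for x in g[r0-4:r0+5,a:b:5].mean(0)])
E
```

```text
tip pred [151.9867  75.5791] bristle low [144.8918  26.106 ] rim pred [172.648  219.6506] foot pred [187.5572 323.6135]
20 80 [29, 29, 33, 32, 28, 61, 114, 146, 153, 156, 156, 154, 151, 151, 154, 157, 158, 155, 154, 145, 119, 83, 62, 55, 55, 55]
72 110 [54, 53, 57, 57, 77, 119, 153, 168, 168, 167, 160, 145, 115, 80, 58, 54, 56, 58]
270 90 [80, 80, 77, 73, 69, 64, 63, 72, 83, 86, 86, 87, 85, 88, 89, 89, 92, 91, 91, 86, 84, 86, 86, 87, 86, 81, 77, 76, 75, 78, 81, 83, 81, 80, 79, 80, 82, 81]
310 90 [57, 56, 53, 54, 62, 73, 89, 103, 99, 92, 87, 87, 90, 89, 87, 90, 89, 93, 89, 86, 87, 87, 87, 85, 84, 82, 78, 77, 75, 87, 115, 139, 151, 154, 153, 150, 139, 116]
```

step_arm(
  steps=[
    [0,0,-10,0,0,0],
    [0,0,-20,0,0,0],
    [0,0,-20,0,0,0],
    [0,0,-20,0,0,0],
    [0,0,-10,0,0,0],
    [0,0,-10,0,0,0],
    [0,0,-10,0,0,0],
    [0,0,-10,0,0,0],
    [0,0,0,0,0,0],
  ],
)

```text
clock: 22.5
position: [0.4651, 0.2956, 0.1721]
ee_rot: [2.574, 1.801, -0.003]
force: [-0.9, 0.4, -1.2]
width: 0.166
gripper_force: 40.0
```

step_arm(
  steps=[
    [0,0,-6,0,0,0],
    [0,0,-6,0,0,0],
    [0,0,-6,0,0,0],
    [0,0,-6,0,0,0],
    [0,0,-6,0,0,0],
    [0,0,0,0,0,0],
  ],
)

```text
clock: 23.0
position: [0.4651, 0.2958, 0.1425]
ee_rot: [2.574, 1.801, -0.003]
force: [0.1, -1.2, -1.2]
width: 0.164
gripper_force: 40.0
```

step_arm(
  steps=[
    [0,0,-4,0,0,0],
    [0,0,-3,0,0,0],
    [0,0,-2,0,0,0],
    [0,0,-1,0,0,0],
    [0,0,0,0,0,0],
    [0,0,0,0,0,0],
    [0,0,0,0,0,0],
  ],
)

```text
clock: 23.58
position: [0.4658, 0.2962, 0.1339]
ee_rot: [-2.574, -1.801, -0.001]
force: [-0.5, -0.3, -2.1]
width: 0.17
gripper_force: 40.0
```

step_arm(
  steps=[
    [0,0,-0.8,0,0,0],
    [0,0,0,0,0,0],
    [0,0,0,0,0,0],
  ],
)

```text
clock: 23.83
position: [0.4659, 0.2962, 0.1331]
ee_rot: [-2.574, -1.801, -0.001]
force: [0.6, -0.6, 1.2]
width: 0.164
gripper_force: 40.0
```

step_arm(
  steps=[
    [0,0,0,0,0,0],
    [0,0,0,0,0,0],
    [0,0,0,0,0,0],
    [0,0,0,0,0,0],
    [0,0,0,0,0,0],
    [0,0,0,0,0,0],
  ],
  gripper=0.5,
)

```text
clock: 24.33
position: [0.4657, 0.2961, 0.133]
ee_rot: [2.574, 1.801, 0.0]
force: [0.4, -0.0, -0.3]
width: 0.494
gripper_force: 0.0
```

step_arm(
  steps=[
    [0,0,8,0,0,0],
    [0,0,15,0,0,0],
    [0,0,20,0,0,0],
    [0,0,20,0,0,0],
    [0,0,20,0,0,0],
    [0,0,17,0,0,0],
    [-20,10,5,0,0,0],
    [-25,15,5,0,0,0],
    [-25,15,5,0,0,0],
    [-25,15,5,0,0,0],
    [0,0,0,0,0,0],
    [0,0,0,0,0,0],
    [0,0,0,0,0,0],
  ],
)

```text
clock: 25.42
position: [0.3712, 0.3508, 0.2534]
ee_rot: [2.574, 1.801, 0.001]
force: [0.3, -0.5, 0.7]
width: 0.503
gripper_force: 0.0
```

```bash
python3 - <<'E'
from h import *
from cell import observe
import cv2
ims={n:cams.get_image(n) for n in("scene","top")};o=observe()
print(o["position"],o["force"],o["clock"])
a=cv2.resize(ims["scene"][135:270,180:315],(400,400),interpolation=cv2.INTER_CUBIC)
b=cv2.resize(ims["top"][150:285,170:305],(400,400),interpolation=cv2.INTER_CUBIC)
cv2.imwrite("pics/s6.png",np.hstack([a,b])[:,:,::-1])
E
```

```text
[0.3717 0.3502 0.2531] [ 0.3583 -0.9472  0.3372] 25.5167
```

View pics/s6.png

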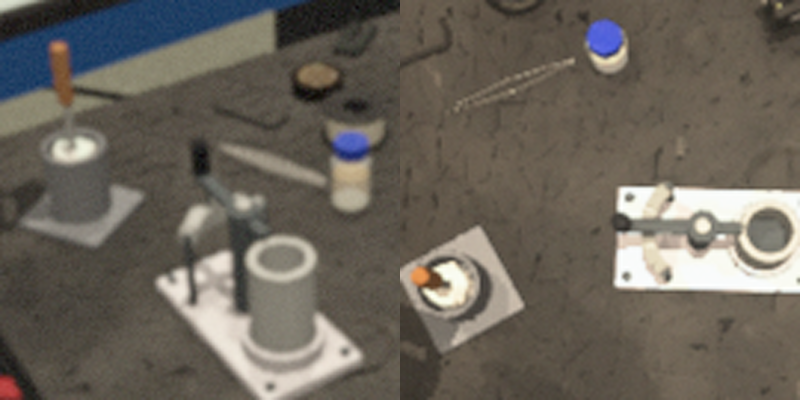

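The brush stands upright in its stand: (62,75) in the left crop, (420,277) in the right. The lever is in the middle with the dog over the rim at (740,228), the cup is in its nest, and nothing else I can see has moved. Handing in.

```bash
python3 -c "
from cell import job
print(job.sign_off())"
```

```text
the job is handed in; nothing more can be done
None
```

I clamped the cup in the middle notch, made three full strokes (tuft pressed in about 4–5 mm each by force and height readings), put the brush back head down, and handed in at about 25.5 s; no verdict came back.

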